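# Pack out the panel in the gluing jig and hold it flush

## Robot

A 7-joint arm with a two-finger parallel gripper is mounted at the origin on the work surface. World frame = base frame: x ahead of the robot, y to its left, z up, the work surface at z = 0. Lengths are in m, angles in rad, forces in N, time in s.
With the tool pointing down it reaches from about 0.4 to 0.875 m from the base axis. Payload 19.3 kg.
Tool frame: the origin (TCP) lies midway between the tips of the shut fingers; the grasp point (between the pads) lies 19 mm behind it; z points along the fingers, y is the line along which they close (so a half turn about z gives the same grasp; the last joint's range is limited). The gripper opens to 85 mm and grips with 20 to 120 N. Pads are 22 mm wide; open, the fingers measure 114 mm over their backs; the gripper's body (76 mm by 85 mm) begins 54 mm behind the grasp point. The pads swing forward as they close: fully open they stand 13 mm farther back than shut.
Start: joints at [1.048, 0.521, -0.036, 1.599, 0.021, 1.021, -0.113], TCP at [0.273, -0.562, 0.192] pointing down, gripper open.
Joint ranges: [-2.91, 2.91], [-0.3, 2.13], [-1.5, 1.42], [0.17, 2.43], [-1.26, 4.41], [0.16, 1.93], [-2.52, 2.52]. Speed limits (rad/s): [1.89, 1.89, 2.39, 2.39, 3.01, 3.01, 3.01].

## Interface

Orientations are given as [roll, pitch, yaw] about the fixed x, y, z axes, in that order (R = Rz(yaw) Ry(pitch) Rx(roll)).
In Python, from workcell import bot gives the robot as it stands.
- The arm moves only by the tool move_arm, never from a script. Its argument "moves" is a list that holds one entry, the list of rows, each a list of 7 numbers: the opening, from 0 (shut) to 1 (fully open), then the shift along the tool's x, y, z in units of 1000 mm (1.0 is 1000 mm), then the turn, a rotation vector about the tool's x, y, z in units of 2 pi rad (1.0 is 2 pi rad). A call has 1 to 5 rows; each row is the pose to reach, as a shift and turn from the pose commanded when the call began, along the tool's axes at that moment, turning the shorter way round; what a row does not reach only later rows make up. A row lasts 1/10 s, in which the tool goes at most 50 mm and 8.59 degrees, less where a joint would pass 70% of its speed; a pose out of reach is approached as far as the arm can. A call with a number of a shift or a turn outside -1 to 1 is refused whole. A call with a gripper value outside its range is refused whole. The fingers move at their own pace and stop on an object; "force" is the grip in N (left out, the last holds). Time passes only in rows, so rows that repeat a pose let the fingers close. It gives the time, the measured TCP pose, the force, the opening and the grip force at its end, in the units of the state.
- bot.observe(): the state, without advancing time (a new reading comes with each control period).
- bot.grab_frame(name): name is "scene" or "top"; returns the picture (420x560x3 uint8, red, green, blue); there is no depth.
- bot.camera_params(name): a dict with "vertical_fov" (degrees; the focal length in pixels is half the picture's height over the tangent of half this angle, whatever the lens; pixels are square), "cx", "cy" (the principal point, pixels), "D" ([k1, k2, p1, p2, k3] as OpenCV has them; the pictures are not rectified), "R" (3x3) and "t" (3): a world point X has camera coordinates R X + t. Camera axes: x right, y down, z forward; pixel columns grow to the right and rows downward; lengths in m; the calibration is good to about 2 mm. A picture is of the moment at which its call begins. camera_params takes no time and is no camera call.
- bot.job_done(): hands the job in; it is judged then, once.
The state is a dict: "clock": time; "qpos": joint angles; "qd": joint speeds; "joint_efforts": joint torques, N m; "position": TCP position; "tool_rot": TCP orientation; "force": force on the tool from outside, world axes, zero at the start; "moment": the same for the moment, N m; "grip_width": finger opening in m; "finger_force": force on a finger pad.
Only numpy, scipy, OpenCV 4.12 (cv2) and the standard library are available. Lean on these libraries where they do the work, as an engineer would, in place of code of your own. Each camera call takes 0.05 s, during which the arm holds its last target. There are 200 camera calls.

## Task

The sandwich panel on the gluing jig faces three stop blocks: stand the wooden packer upright on the jig board in the one gap between panel and blocks that is wide enough for it, about in the middle of that block, tab up, and let go of it, without shoving the panel back to make room. Then, in line with the packer, push the panel's robot-side edge towards the blocks until the panel sits flush and square against the packer and the packer against its block, and finish while still holding the panel firmly pressed there, not letting go. Leave the cup, jar, tape roll and brush alone.

Things in the scene. Friction and masses are not known exactly. Their poses are not given: they have to be found in the camera images.
- jig: Fixed plywood board, 260 (x) x 240 (y) x 18 mm, flat on the bench, with a wooden rail (30 mm high) along its far edge. Origin: centre of its underside, on the bench; z up, x from the panel towards the rail, roughly away from the robot (place and yaw vary). Its upper face is 18 mm above the bench.
- stop_short: The shallow one of 3 fixed metal stop blocks side by side on the board against the rail, 68 mm apart along jig y; which place it has varies. 20 (x) x 66 (y) x 30 mm high. Origin: bottom centre of its back face, 18 mm above the bench; axes parallel to the jig's; its face to the panel is at x = -20 mm. Gap from there to the panel at the start 18 to 22 mm: the only one wide enough.
- stop_long_a: One of the two deep stop blocks, fixed: 30 mm deep (x), 66 mm wide, 30 mm high; origin and axes as for stop_short, its face at x = -30 mm. Gap to the panel 8 to 12 mm at the start: too narrow.
- stop_long_b: The other deep stop block, the same as stop_long_a.
- panel: Loose slippery panel, green skins, pale core, lying on the board: 110 (x) x 200 (y) x 30 mm, 0.16-0.3 kg. Origin: centre of its underside; x towards the blocks: far edge at x = +55, robot-side edge (to push) at x = -55 mm. Not guided: push in line with the packer or slightly towards its own middle, or it turns out of square. Flush, its origin is 89 mm on the -x side of that of stop_short, 4 to 8 mm further on.
- packer: Loose wooden packer standing upright on the bench left or right of the jig: 14 mm thick (x), 80 mm high; lower 40 mm a blade 56 mm wide (y), upper 40 mm a centred grip tab 30 mm wide. 60 g. Origin: centre of its foot; z up. In the gap its thickness lies along jig x (either way round), foot on the board; the blade's top is then 10 mm above panel and blocks.
- cup: Bystander: white plastic mixing cup, 72 mm across the rim, 90 mm high, standing on the bench on the other side of the jig from the packer. Origin: centre of its underside.
- jar: Bystander: glass jar, 70 mm across, 100 mm high, beyond the jig to the left. Origin: centre of its underside.
- tape: Bystander: roll of tape lying flat, 100 mm across, 25 mm high, beyond the jig to the right. Origin: centre of its underside.
- brush: Bystander: brush lying on the bench beyond the jig, roughly along y. Origin: on its underside.
Mind the look-alikes: they are no part of the job. Of the things that look like the packer, the middle-sized one is meant.

How it is judged:
By the outcome, as a careful person would: the job done as asked, in the order asked, and still so for the second after the job is handed in, while the arm keeps its last pose, push and grip.
It also fails if it takes over 64 s, if anything falls off the work surface, if the arm or the gripper's body presses on something with over 40 N, if the wrist force passes 120 N, or if a joint passes its speed limit or range.

## Working session

There is one attempt and no reset: what is moved stays moved. The work goes in short steps, Python scripts to look and compute and a tool call to move; the robot and the scene stay as the last step left them, time stands still between calls to the robot, and variables do not carry over. Pictures are saved under pics/ and viewed, at most 10 in all, crops included, and the job is handed in when it is done.

Besides the shell and the picture viewer there is one more tool, called after "Emit:" as name(argument=value, ...) on one line, values as JSON. move_arm: Moves the arm, as the interface text tells. Shifts and turns lie within -1 to 1; 1 stands for 1000 mm of shift or 2 pi rad of turn. Its arguments: {"type":"object","properties":{"moves":{"type":"array"},"force":{"type":"number"}},"required":["moves"]}

```bash
mkdir -p pics; ls
cat > h.py <<'E'
import numpy as np, cv2
from workcell import bot
def cam(n):
    p=bot.camera_params(n); f=210/np.tan(np.radians(p["vertical_fov"])/2)
    return np.array([[f,0,p["cx"]],[0,f,p["cy"]],[0,0,1]]),np.array(p["D"],float),np.array(p["R"]),np.array(p["t"],float)
def ray(n,px):
    K,D,R,t=cam(n); u=cv2.undistortPoints(np.array(px,float).reshape(-1,1,2),K,D).reshape(-1,2)
    return -R.T@t,(np.c_[u,np.ones(len(u))])@R
def onz(n,px,z):
    c,d=ray(n,px); return c+d*((z-c[2])/d[:,2:])
def proj(n,X):
    K,D,R,t=cam(n); return cv2.projectPoints(np.array(X,float).reshape(-1,3),cv2.Rodrigues(R)[0],t,K,D)[0].reshape(-1,2)
def shot(n,name):
    im=np.array(bot.grab_frame(n)); cv2.imwrite(f"pics/{name}.png",im[:,:,::-1]); return im
E
python3 - <<'E'
from h import *
a=shot("scene","s0");b=shot("top","t0")
for n in("scene","top"):
    K,D,R,t=cam(n);print(n,K[0,0],D,(-R.T@t).round(3),R[2].round(2))
s=bot.observe();print({k:np.round(v,3) for k,v in s.items()})
E
```

```text
pics
scene 383.10028020468866 [-0.03632163  0.          0.          0.          0.        ] [1.209 0.282 0.571] [-0.69 -0.36 -0.63]
top 475.3040651246931 [-0.10209119  0.          0.          0.          0.        ] [0.531 0.012 1.113] [ 0.08  0.01 -1.  ]
{'clock': np.float64(0.1), 'qpos': array([ 1.048,  0.522, -0.036,  1.6  ,  0.021,  1.021, -0.113]), 'qd': array([-0.   , -0.003, -0.001, -0.001, -0.   , -0.001, -0.001]), 'joint_efforts': array([ 6.0000e-03, -9.2848e+01,  1.9850e+00, -3.7053e+01,  1.8000e-02,
        5.0000e-03, -0.0000e+00]), 'position': array([ 0.273, -0.562,  0.192]), 'tool_rot': array([-3.141,  0.   ,  0.453]), 'force': array([ 0.274, -0.457,  0.923]), 'moment': array([ 0.014, -0.007,  0.027]), 'finger_force': np.float64(0.0), 'grip_width': np.float64(0.085)}
```

View pics/s0.png

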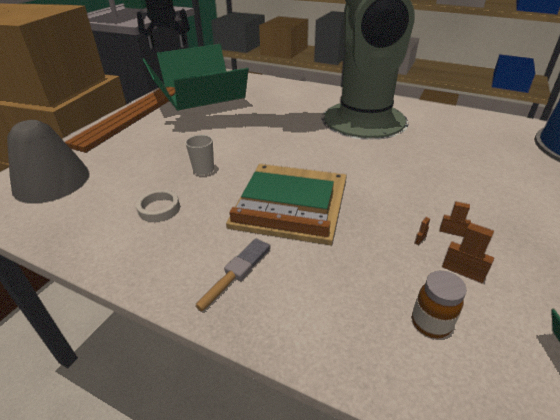

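View pics/t0.png

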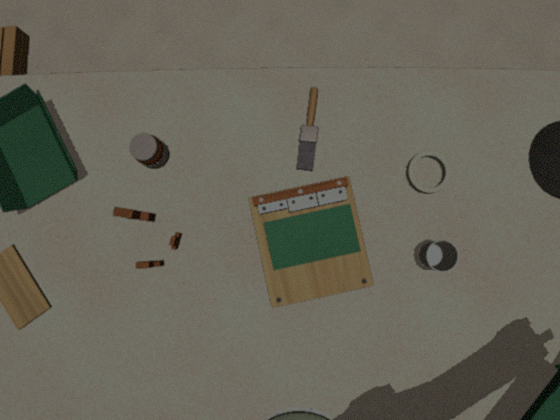

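Top view: the jig is at about (310,242). The stop blocks are along its upper edge, and the middle block (302,202) looks deeper. There are three packer-like things:
- (134,214) top / (468,250) scene: the largest.
- (150,264) top / (457,220) scene: middle-sized, so probably the packer.
- (175,240) top / (423,230) scene: the smallest.

I'll confirm this with enlarged crops.

Run:
```python
from h import *
t=cv2.imread("pics/t0.png");s=cv2.imread("pics/s0.png")
A=cv2.resize(t[165:315,240:385],None,fx=4,fy=4,interpolation=cv2.INTER_CUBIC)  #580x600
A=cv2.convertScaleAbs(A,alpha=1.6)
cv2.imwrite("pics/jig.png",A)
B=cv2.resize(t[195:285,100:195],(400,379),interpolation=cv2.INTER_CUBIC)
C=cv2.resize(s[190:285,405:505],(399,379),interpolation=cv2.INTER_CUBIC)
cv2.imwrite("pics/pk.png",cv2.convertScaleAbs(np.hstack([B,C]),alpha=1.5))
hsv=cv2.cvtColor(t,cv2.COLOR_BGR2HSV)
g=cv2.inRange(hsv,(60,100,30),(95,255,255));
for c in cv2.findContours(g,0,1)[0]:
    if cv2.contourArea(c)>500: print("green",cv2.minAreaRect(c))
# packers red-brown
for nm,im in(("top",t),("scene",s)):
    h=cv2.cvtColor(im,cv2.COLOR_BGR2HSV)
    m=cv2.inRange(h,(0,110,40),(14,255,255))
    for c in cv2.findContours(m,0,1)[0]:
        r=cv2.minAreaRect(c)
        if cv2.contourArea(c)>25: print(nm,np.round(r[0],1),np.round(r[1],1),round(r[2],1),cv2.boundingRect(c))
```

```text
green ((311.55291748046875, 236.48825073242188), (46.96543884277344, 87.2060317993164), 77.47119140625)
green ((19.44715118408203, 148.71218872070312), (111.28935241699219, 83.59465789794922), 63.886085510253906)
top [142.4 264.6] [ 5.9 13.3] 83.7 (136, 262, 14, 7)
top [173.9 240. ] [ 6.8 16.4] 17.1 (170, 233, 10, 16)
top [144.  215.9] [9.4 7.6] 11.3 (139, 212, 11, 9)
top [123.  212.2] [19.2  8.2] 11.3 (113, 207, 21, 11)
top [299.8 190.9] [ 8.7 96.5] 77.6 (253, 177, 95, 29)
scene [433.8 308.6] [38.9 14.4] 29.7 (418, 297, 35, 23)
scene [422.6 230.7] [ 8.  28.1] 21.0 (415, 217, 15, 28)
scene [279.1 221.5] [100.5  15.6] 8.4 (230, 207, 100, 30)
scene [467.3 239.9] [61.8 68. ] 21.8 (440, 202, 54, 81)
scene [117.1 122.4] [ 19.  109.9] 60.3 (65, 89, 103, 63)
scene [170.5  90. ] [7.8 6.4] 45.0 (167, 87, 8, 9)
```

View pics/jig.png

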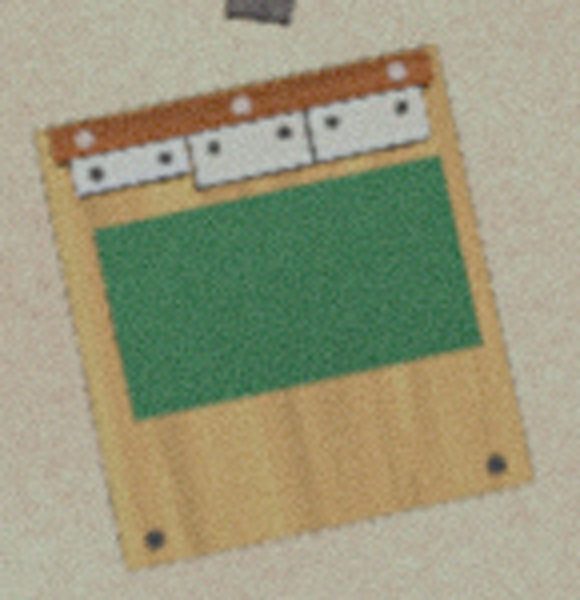

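View pics/pk.png

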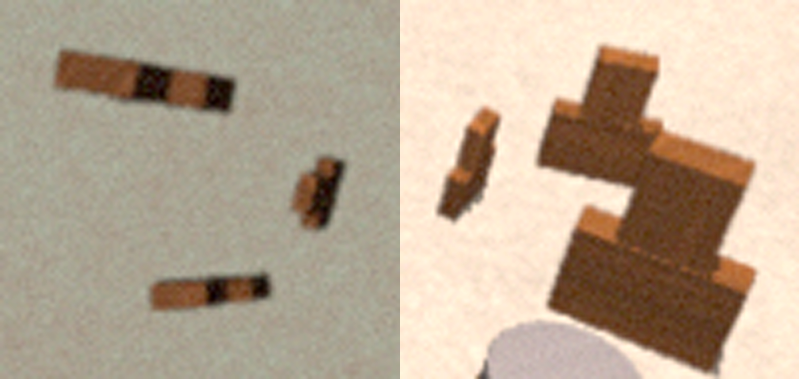

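Stop blocks: the left one (crop 130,165; image about (272,206)) is shallow, with a visibly wider gap to the panel, so it is stop_short. Packers: the lower one (image about (150,264)) is middle-sized; the large one and the tiny one are look-alikes. Next I'll compute positions.

Run:
```python
from h import *
f=lambda P,s,o:(np.array(P,float)+.5)/s-.5+np.array(o)
t=cv2.imread("pics/t0.png");hsv=cv2.cvtColor(t,cv2.COLOR_BGR2HSV)
J=lambda P:f(P,4,(240,165))
g=cv2.inRange(hsv,(60,100,30),(95,255,255));g[:,:200]=0
c=max(cv2.findContours(g,0,1)[0],key=cv2.contourArea)
r=cv2.minAreaRect(c);X=onz("top",cv2.boxPoints(r),.048)
e=np.linalg.norm(np.diff(X[[0,1,2]],axis=0),axis=1);print("panel",X.round(4).tolist(),e, X.mean(0))
print("panel crop",onz("top",J([(95,230),(440,155),(483,345),(135,420)]),.048).round(4))
print("board",onz("top",J([(38,130),(437,46),(533,482),(128,570)]),.018).round(4))
# block whites
m=cv2.inRange(hsv,(0,0,110),(180,45,255));w=np.zeros_like(m);w[184:215,255:350]=m[184:215,255:350]
for c in cv2.findContours(w,0,1)[0]:
    if cv2.contourArea(c)>60:
        r=cv2.minAreaRect(c);print("blk",np.round(r[1],1),onz("top",cv2.boxPoints(r),.048).round(4).tolist())
print("short crop",onz("top",J([(82,195),(190,174),(183,135),(70,160)]),.048).round(4))
print("mid crop",onz("top",J([(197,188),(313,162)]),.048).round(4),"right",onz("top",J([(318,160),(430,135)]),.048).round(4))
B=lambda P:f(P,4.21,(100,195)); C=lambda P:f(P,3.99,(405,190))
print("tabtop top",onz("top",B([(152,284),(207,280),(208,303),(153,309)]),.08).round(4))
print("blade right end",onz("top",B([(253,279),(256,299)]),.04).round(4))
print("tabtop scene",onz("scene",C([(600,46),(658,57),(656,71),(598,61)])-[100.25,0],.08).round(4))
print("shoulders scene",onz("scene",C([(556,100),(660,122),(657,134)])-[100.25,0],.04).round(4))
```

```text
panel [[0.57, 0.0735, 0.048], [0.6113, -0.118, 0.048], [0.5083, -0.1394, 0.048], [0.4676, 0.0511, 0.048]] [0.19590627 0.10510821] [ 0.53929107 -0.03318472  0.048     ]
panel crop [[ 0.572   0.0747  0.048 ]
 [ 0.6129 -0.1194  0.048 ]
 [ 0.5063 -0.1419  0.048 ]
 [ 0.4659  0.0527  0.048 ]]
board [[ 0.6312  0.1094  0.018 ]
 [ 0.6787 -0.1224  0.018 ]
 [ 0.427  -0.174   0.018 ]
 [ 0.3786  0.0582  0.018 ]]
blk [ 7.9 28.2] [[0.6097, 0.0885, 0.048], [0.6231, 0.0265, 0.048], [0.6056, 0.0227, 0.048], [0.5923, 0.0846, 0.048]]
blk [11.6 27.5] [[0.6245, 0.0197, 0.048], [0.6362, -0.0409, 0.048], [0.6106, -0.0458, 0.048], [0.5989, 0.0148, 0.048]]
blk [12.2 27.7] [[0.6391, -0.0467, 0.048], [0.651, -0.108, 0.048], [0.624, -0.1129, 0.048], [0.6122, -0.0517, 0.048]]
blk [11. 46.] [[0.6581, 0.0934, 0.048], [0.6574, -0.0104, 0.048], [0.6325, -0.0102, 0.048], [0.6332, 0.0934, 0.048]]
short crop [[0.5917 0.0819 0.048 ]
 [0.6031 0.0212 0.048 ]
 [0.6251 0.025  0.048 ]
 [0.6114 0.0887 0.048 ]]
mid crop [[ 0.5952  0.0174  0.048 ]
 [ 0.6094 -0.0479  0.048 ]] right [[ 0.6105 -0.0507  0.048 ]
 [ 0.6242 -0.1139  0.048 ]]
tabtop top [[0.4845 0.3535 0.08  ]
 [0.4866 0.3242 0.08  ]
 [0.4747 0.3236 0.08  ]
 [0.4715 0.3528 0.08  ]]
blade right end [[0.4855 0.3111 0.04  ]
 [0.4747 0.3093 0.04  ]]
tabtop scene [[0.4765 0.3264 0.08  ]
 [0.4736 0.3551 0.08  ]
 [0.4865 0.3552 0.08  ]
 [0.4904 0.3269 0.08  ]]
shoulders scene [[0.4779 0.3139 0.04  ]
 [0.4737 0.3672 0.04  ]
 [0.4848 0.3666 0.04  ]]
```

```bash
cat >> h.py <<'E'
from scipy.spatial.transform import Rotation as Ro
def go(p,yaw,start=None):
    s=bot.observe(); q,r=start or (s["position"],s["tool_rot"])
    A=Ro.from_euler("xyz",r); B=Ro.from_euler("xyz",[np.pi,0,np.radians(yaw)])
    print("from",np.round(q,4),"rpy deg",np.degrees(r).round(2),"t",s["clock"],"F",np.round(s["force"],1))
    print("row",A.inv().apply(np.array(p)-q).round(4),((A.inv()*B).as_rotvec()/2/np.pi).round(4))
E
python3 -c "
from h import *
go((.53,-.10,.2),26);go((.48,.339,.16),94.5)"
```

```text
from [ 0.2733 -0.5618  0.1915] rpy deg [-179.95    0.     25.94] t 0.1 F [ 0.3 -0.5  0.9]
row [ 0.4329 -0.3029 -0.0082] [-0.0002  0.     -0.0002]
from [ 0.2733 -0.5618  0.1915] rpy deg [-179.95    0.     25.94] t 0.1 F [ 0.3 -0.5  0.9]
row [ 0.58   -0.7195  0.0322] [-1.000e-04 -1.000e-04 -1.904e-01]
```

Emit:
move_arm(moves=[[[1,0.082,-0.057,0,0,0,0],[1,0.123,-0.086,0,0,0,0],[1,0.164,-0.115,0,0,0,0],[1,0.205,-0.143,0,0,0,0],[1,0.205,-0.143,0,0,0,0]]])

```text
clock: 0.6
position: [0.3957, -0.3419, 0.1919]
tool_rot: [-3.141, 0.0, 0.453]
force: [1.9, -0.7, -0.5]
grip_width: 0.0852
finger_force: 0.0
```

Emit:
move_arm(moves=[[[1,0.228,-0.16,0,0,0,0],[1,0.228,-0.16,0,0,0,0],[1,0.228,-0.16,0,0,0,0],[1,0.228,-0.16,0,0,0,0],[1,0.228,-0.16,0,0,0,0]]])

```text
clock: 1.1
position: [0.5169, -0.1232, 0.192]
tool_rot: [-3.142, 0.0, 0.453]
force: [0.8, 0.1, -0.1]
grip_width: 0.0857
finger_force: 0.0
```

Emit:
move_arm(moves=[[[1,0.087,-0.219,0,0,0,-0.11],[1,0.087,-0.219,0,0,0,-0.11],[1,0.087,-0.219,0,0,0,-0.11],[1,0.087,-0.219,0,0,0,-0.11],[1,0.087,-0.219,0,0,0,-0.11]]])

```text
clock: 1.6
position: [0.498, 0.1131, 0.192]
tool_rot: [-3.141, -0.001, 1.152]
force: [0.5, -0.2, -0.6]
grip_width: 0.0855
finger_force: 0.0
```

```bash
python3 -c "
from h import *
go((.48,.339,.16),94.5)"
```

```text
from [0.498  0.1131 0.192 ] rpy deg [-1.7998e+02 -3.0000e-02  6.6010e+01] t 1.6 F [ 0.5 -0.2 -0.6]
row [ 0.199  -0.1083  0.0322] [-0.     -0.0001 -0.0791]
```

Emit:
move_arm(moves=[[[1,0.199,-0.108,0.03,0,0,-0.079],[1,0.199,-0.108,0.03,0,0,-0.079],[1,0.199,-0.108,0.03,0,0,-0.079],[1,0.199,-0.108,0.03,0,0,-0.079],[1,0.199,-0.108,0.03,0,0,-0.079]]])

```text
clock: 2.1
position: [0.4814, 0.3395, 0.1612]
tool_rot: [-3.14, -0.001, 1.645]
force: [0.0, -1.1, 0.3]
grip_width: 0.0857
finger_force: 0.0
```

Run:
```python
from h import *
a=shot("scene","s1");b=shot("top","t1")
go((.48,.339,.045),94.5)
p=bot.observe()["position"]
cv2.imwrite("pics/c1.png",np.hstack([cv2.resize(a[110:290,380:540,::-1],(400,450)),cv2.resize(b[170:330,70:212,::-1],(400,450))]))
```

```text
from [0.4808 0.3401 0.161 ] rpy deg [-1.7989e+02 -9.0000e-02  9.4280e+01] t 2.2 F [-1.  -1.8 -0.5]
row [-0.0012 -0.0007  0.116 ] [-0.0003 -0.0003 -0.0006]
```

View pics/c1.png

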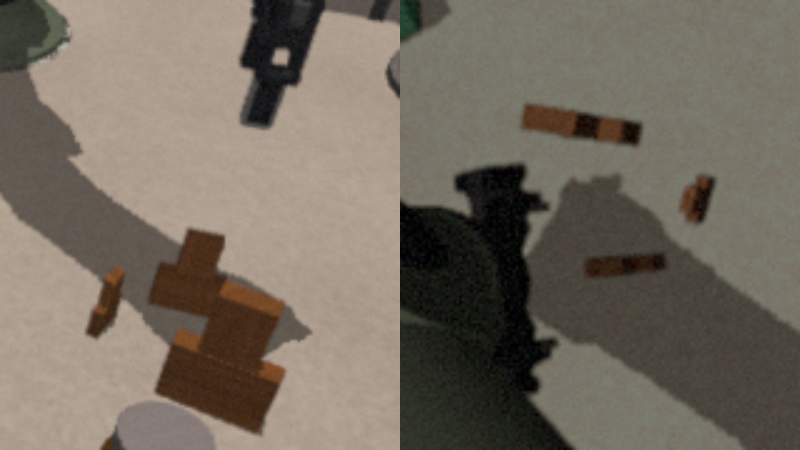

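Run:
```python
from h import *
p=np.array([.4808,.3401,.161])
n=np.array([.997,.078,0])
for k in("top","scene"): print(k,cam(k)[0][:2,2],proj(k,[p,p+n*.05+[0,0,.013],p-n*.05+[0,0,.013],[.48,.339,.08]]).round(1).tolist())
```

```text
top [287.73566099 204.35650003] [[129.2, 265.7], [125.4, 241.0], [128.7, 291.2], [142.2, 264.1]]
scene [277.37205589 211.97882943] [[472.9, 171.2], [475.1, 179.1], [474.8, 153.2], [460.9, 203.6]]
```

Run:
```python
from h import *
a=cv2.imread("pics/s1.png");b=cv2.imread("pics/t1.png")
for p in proj("scene",[[.4808,.3401,.161]]): cv2.circle(a,tuple(int(v) for v in p.round()),1,(0,0,255),-1)
for p in proj("top",[[.4808,.3401,.161]]): cv2.circle(b,tuple(int(v) for v in p.round()),1,(0,0,255),-1)
o=np.hstack([cv2.resize(a[60:210,420:553],(399,450),interpolation=2),cv2.resize(b[210:330,60:167],(401,450),interpolation=2)])
cv2.imwrite("pics/c2.png",cv2.convertScaleAbs(o,alpha=2.2))
```

```text
(no output)
```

View pics/c2.png

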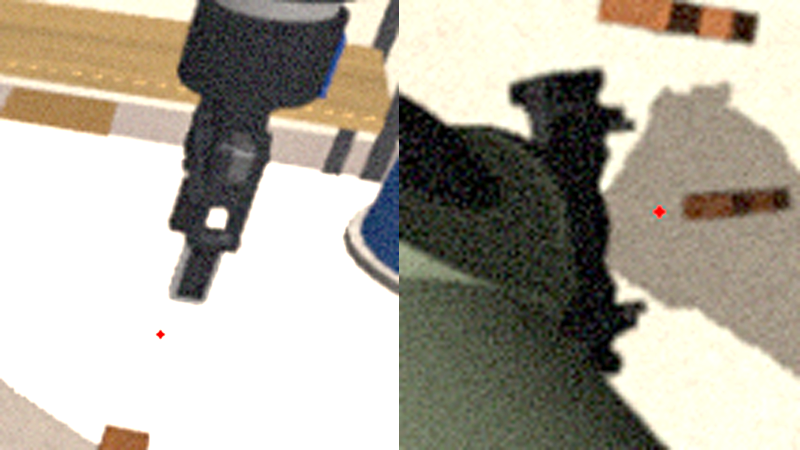

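Run:
```python
from h import *
def tri(p1,p2):
    c1,d1=ray("scene",p1);c2,d2=ray("top",p2);d1=d1[0]/np.linalg.norm(d1);d2=d2[0]/np.linalg.norm(d2)
    s=np.linalg.lstsq(np.c_[d1,-d2],c2-c1,rcond=None)[0]
    a=c1+s[0]*d1;b=c2+s[1]*d2;print(a.round(4),b.round(4))
tri((482.3,159.7),(119,242.5));tri((482.3,159.7),(122,292))
```

```text
[0.5276 0.3447 0.2138] [0.5278 0.3428 0.2131]
[0.4279 0.3539 0.1616] [0.4279 0.3544 0.1618]
```

The grasp centre is right in x and y. But the triangulated open fingertip is at z≈0.213, where I expected about 0.174 from the TCP reading. I'll descend partway, which is safe either way because the fingers straddle the packer, and measure again.

Emit:
move_arm(moves=[[[1,-0.001,-0.001,0.04,0,0,0],[1,-0.001,-0.001,0.076,0,0,0],[1,-0.001,-0.001,0.076,0,0,0]]])

```text
clock: 2.5
position: [0.4801, 0.3323, 0.0823]
tool_rot: [-3.136, 0.004, 1.64]
force: [0.8, -0.9, 0.5]
grip_width: 0.0849
finger_force: 0.0
```

Run:
```python
from h import *
a=shot("scene","s2");b=shot("top","t2")
s=bot.observe();print(s["position"],s["grip_width"],s["clock"])
o=np.hstack([cv2.resize(a[110:260,400:533],(399,450),interpolation=2),cv2.resize(b[210:330,80:187],(401,450),interpolation=2)])
cv2.imwrite("pics/c3.png",cv2.convertScaleAbs(o,alpha=2.2)[:,:,::-1])
```

```text
[0.48206591 0.33445355 0.08660584] 0.0854614324035541 2.6
```

View pics/c3.png

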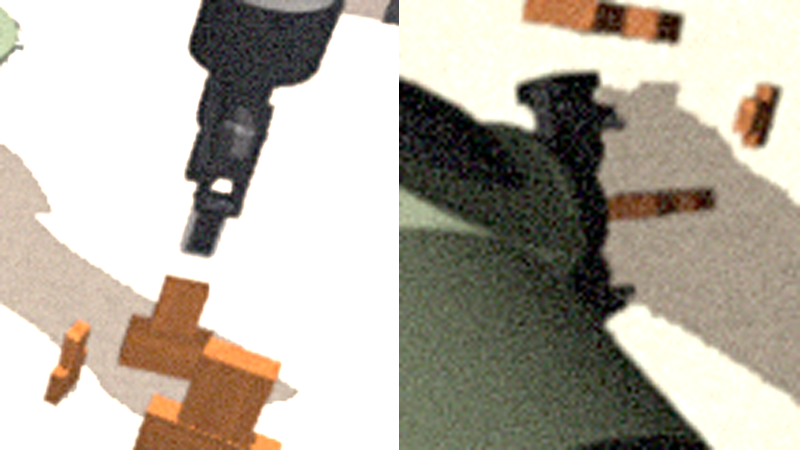

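Run:
```python
from h import *
def tri(p1,p2):
    c1,d1=ray("scene",p1);c2,d2=ray("top",p2);d1=d1[0]/np.linalg.norm(d1);d2=d2[0]/np.linalg.norm(d2)
    s=np.linalg.lstsq(np.c_[d1,-d2],c2-c1,rcond=None)[0]
    a=c1+s[0]*d1;b=c2+s[1]*d2;print(a.round(4),b.round(4))
tri((466.7,194.3),(136.5,242.5))
go((.48,.339,.045),94.5)
s=bot.observe();print(s["qpos"].round(3))
```

```text
[0.5269 0.3396 0.1355] [0.5275 0.3345 0.1338]
from [0.4821 0.3345 0.0866] rpy deg [-1.7996e+02  2.0000e-02  9.3960e+01] t 2.6 F [-0.2  0.2  1.6]
row [ 0.0047 -0.0017  0.0416] [-0.0001  0.0001 -0.0015]
[-0.361  0.633 -0.499  1.775  0.392  0.834 -0.977]
```

Two views agree that the open tips sit about 49 mm above the reported TCP. I'll go to a reported z of 0.022, which is safe under either reading: the body clears the tab and the pads overlap it.

Emit:
move_arm(moves=[[[1,0.005,-0.002,0.01,0,0,0],[1,0.005,-0.002,0.03,0,0,0],[1,0.005,-0.002,0.05,0,0,0],[1,0.005,-0.002,0.064,0,0,0],[1,0.005,-0.002,0.064,0,0,0]]])

```text
clock: 3.1
position: [0.4792, 0.3394, 0.0211]
tool_rot: [-3.14, 0.001, 1.64]
force: [0.1, -0.5, 0.9]
grip_width: 0.0856
finger_force: 0.0
```

Run:
```python
from h import *
a=shot("scene","s3");b=shot("top","t3")
s=bot.observe();print(s["position"],s["clock"],s["force"])
o=np.hstack([cv2.resize(a[110:260,400:533],(399,450),interpolation=2),cv2.resize(b[210:330,80:187],(401,450),interpolation=2)])
cv2.imwrite("pics/c4.png",cv2.convertScaleAbs(o,alpha=2.2)[:,:,::-1])
go((.48,.339,.02),94.5)
```

```text
[0.4798874  0.33998537 0.02273476] 3.2 [0.2026716  0.19727046 0.87665708]
from [0.4799 0.34   0.0227] rpy deg [ 1.7997e+02 -3.0000e-02  9.3990e+01] t 3.2 F [0.2 0.2 0.9]
row [-0.001   0.      0.0027] [ 0.0001 -0.0001 -0.0014]
```

View pics/c4.png

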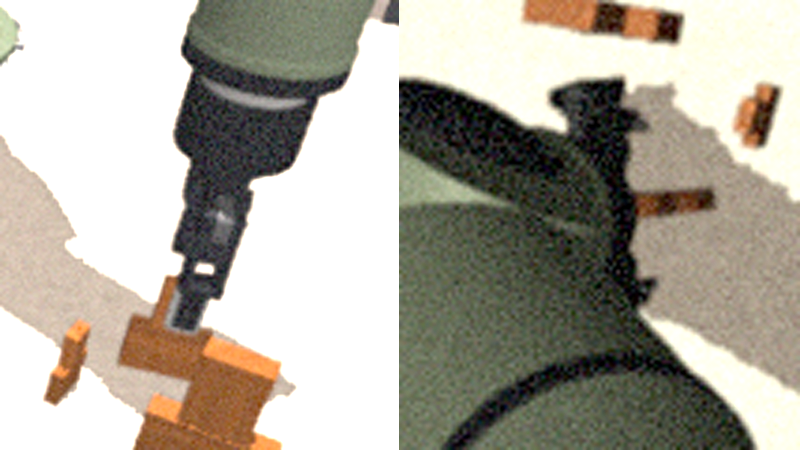

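The finger now overlaps the tab's height in the scene view, with its tip at about (461,219), and it clears the neighbouring pieces. Closing.

Emit:
move_arm(moves=[[[0,0,0,0,0,0,0],[0,0,0,0,0,0,0],[0,0,0,0,0,0,0],[0,0,0,0,0,0,0],[0,0,0,0,0,0,0]]], force=40)

```text
clock: 3.7
position: [0.4797, 0.3396, 0.0222]
tool_rot: [3.141, -0.0, 1.64]
force: [-5.8, -1.5, 18.7]
grip_width: 0.0133
finger_force: 43.8
```

Emit:
move_arm(moves=[[[0,0,0,0,0,0,0],[0,0,0,0,0,0,0],[0,0,0,0,0,0,0],[0,0,0,0,0,0,0]]])

```text
clock: 4.1
position: [0.4796, 0.3395, 0.0222]
tool_rot: [-3.142, 0.0, 1.64]
force: [-2.2, -0.2, 5.3]
grip_width: 0.013
finger_force: 41.2
```

Emit:
move_arm(moves=[[[0,0,0,-0.03,0,0,0],[0,0,0,-0.065,0,0,0],[0,0,0,-0.1,0,0,0],[0,-0.03,0.009,-0.1,0,0,0],[0,-0.07,0.021,-0.1,0,0,0]]])

```text
clock: 4.6
position: [0.5054, 0.2724, 0.1232]
tool_rot: [3.14, -0.002, 1.644]
force: [0.7, -0.2, -1.6]
grip_width: 0.0129
finger_force: 40.3
```

Emit:
move_arm(moves=[[[0,-0.04,0.012,0,0,0,-0.005],[0,-0.08,0.024,0,0,0,-0.01],[0,-0.12,0.036,0,0,0,-0.015],[0,-0.16,0.048,0,0,0,-0.021],[0,-0.19,0.056,0,0,0,-0.021]]])

```text
clock: 5.1
position: [0.5752, 0.0825, 0.1219]
tool_rot: [-3.141, 0.001, 1.772]
force: [0.9, 0.5, 0.1]
grip_width: 0.0129
finger_force: 40.3
```

```bash
python3 -c "
from h import *
go((.5882,.0494,.115),101.6);s=bot.observe();print(s['grip_width'],s['finger_force'])"
```

```text
from [0.5752 0.0825 0.1219] rpy deg [-1.7999e+02  4.0000e-02  1.0151e+02] t 5.1 F [0.9 0.5 0.1]
row [-0.035   0.0062  0.0069] [-0.      0.0001 -0.0002]
0.012887205415838772 40.27750074863434
```

Emit:
move_arm(moves=[[[0,-0.02,0.004,0,0,0,0],[0,-0.035,0.006,0.004,0,0,0],[0,-0.035,0.006,0.007,0,0,0],[0,-0.035,0.006,0.007,0,0,0],[0,-0.035,0.006,0.007,0,0,0]]])

```text
clock: 5.6
position: [0.587, 0.0539, 0.1149]
tool_rot: [-3.141, -0.001, 1.774]
force: [0.2, 0.4, -0.7]
grip_width: 0.0131
finger_force: 40.3
```

Run:
```python
from h import *
a=shot("scene","s4")[:,:,::-1].copy();shot("top","t4")
go((.5882,.0494,.05),101.6)
s=bot.observe();p=s["position"];y=s["tool_rot"][2]-np.pi/2
u=np.array([np.cos(y),np.sin(y),0]);v=np.array([-np.sin(y),np.cos(y),0]);z=np.array([0,0,1.])
f=p-z*.022
pts=[f+7e-3*u+k*.028*v+h*z for k,h in((-1,0),(1,0),(1,.04),(-1,.04))]+[f-7e-3*u+k*.028*v+.04*z for k in(1,-1)]
P=proj("scene",pts);print("expect",P.round(1).tolist())
h=cv2.cvtColor(a,cv2.COLOR_BGR2HSV);m=cv2.inRange(h,(0,110,25),(16,255,255))
x0,y0=(P.min(0)-12).astype(int);x1,y1=(P.max(0)+12).astype(int)
for c in cv2.findContours(np.ascontiguousarray(m[y0:y1,x0:x1]),0,1,offset=(int(x0),int(y0)))[0]:
    if cv2.contourArea(c)>40: print(cv2.contourArea(c),cv2.approxPolyDP(c,1.5,True).reshape(-1,2).tolist())
o=cv2.resize(a[y0-50:y1+60,x0-40:x1+60],None,fx=4,fy=4,interpolation=2)[:600,:800];print(x0-40,y0-50,o.shape)
cv2.imwrite("pics/c5.png",cv2.convertScaleAbs(o,alpha=1.8))
```

```text
from [0.5872 0.0536 0.1151] rpy deg [ 1.7999e+02 -2.0000e-02  1.0163e+02] t 5.7 F [ 0.4 -0.3  0.4]
row [-0.0044  0.0001  0.0651] [ 0.     -0.0001  0.0001]
expect [[301.3, 192.1], [327.5, 195.7], [328.7, 179.8], [301.6, 176.4], [329.8, 176.1], [303.0, 172.7]]
543.0 [[324, 160], [322, 160], [320, 173], [309, 171], [308, 174], [304, 174], [303, 192], [328, 195], [331, 178], [327, 175], [324, 176]]
249 110 (600, 608, 3)
```

Run:
```python
from h import *
c0=np.array([.5289,-.0322]);u=np.array([.9796,.2011]);v=np.array([-.2011,.9796])
J=lambda X:np.c_[(X[:,:2]-c0)@u,(X[:,:2]-c0)@v]
W=lambda x,y,z:np.array([*(c0+x*u+y*v),z])
# sample image profiles along jig x at several y, z=.048 plane, in both cameras, for short-block band
for n,f in(("top","t0"),("scene","s0")):
    im=cv2.GaussianBlur(cv2.imread(f"pics/{f}.png"),(3,3),0)
    for y in(.045,.068,.09):
        xs=np.arange(.055,.112,.0015)
        P=proj(n,[W(x,y,.048) for x in xs]).astype(np.float32)
        s=cv2.remap(im,P[:,0].reshape(1,-1),P[:,1].reshape(1,-1),1)[0].astype(int)
        print(n,y);print(" ".join(f"{x*1000:.0f}:{b},{g},{r}" for x,(b,g,r) in zip(xs,s)))
```

```text
top 0.045
55:53,74,42 56:53,74,42 58:54,74,43 60:55,75,44 61:55,76,49 62:55,78,58 64:58,83,74 66:62,89,90 67:65,94,104 68:66,97,110 70:68,99,112 72:69,100,113 73:69,100,113 75:69,100,113 76:69,100,113 78:67,98,112 79:64,95,109 81:60,89,101 82:59,81,90 84:64,78,84 85:79,84,85 87:95,96,95 88:108,107,104 90:111,111,108 91:108,108,106 93:103,103,102 94:97,97,96 96:95,96,94 97:97,98,96 99:104,105,103 100:108,110,107 102:110,112,110 103:101,104,105 105:86,92,100 106:65,77,93 108:48,66,90 109:37,58,88 111:32,55,88
top 0.068
55:52,73,42 56:52,73,42 58:53,73,41 60:53,74,42 61:53,74,47 62:54,76,57 64:57,81,76 66:59,86,93 67:62,91,105 68:63,92,110 70:63,93,112 72:63,93,112 73:63,93,111 75:63,92,111 76:63,93,111 78:62,92,111 79:61,91,109 81:59,86,104 82:61,83,97 84:69,83,91 85:85,91,94 87:100,101,100 88:112,111,108 90:115,114,112 91:116,116,113 93:115,117,114 94:115,117,114 96:115,117,114 97:114,116,114 99:114,116,114 100:113,115,113 102:111,113,111 103:101,105,106 105:87,93,101 106:67,77,94 108:51,66,92 109:40,59,91 111:36,58,91
top 0.09
55:52,74,42 56:52,74,42 58:53,74,42 60:54,75,43 61:54,75,
[... 1287 characters left out ...]
47 94:142,144,149 96:142,144,149 97:141,143,148 99:140,143,148 100:139,142,147 102:136,140,145 103:129,134,143 105:122,128,140 106:107,118,137 108:92,107,134 109:78,98,132 111:64,90,130
scene 0.09
55:69,96,49 56:69,96,49 58:68,95,49 60:67,94,48 61:66,92,48 62:64,88,47 64:61,84,47 66:57,79,51 67:52,74,54 68:49,71,61 70:46,69,70 72:44,68,77 73:44,69,82 75:44,70,88 76:44,70,90 78:44,70,91 79:47,71,93 81:51,74,95 82:57,78,98 84:70,87,104 85:83,96,111 87:94,104,116 88:104,110,120 90:109,113,120 91:105,108,113 93:100,102,106 94:95,96,99 96:89,90,92 97:92,93,96 99:99,100,103 100:106,108,112 102:115,118,124 103:123,126,135 105:118,124,137 106:111,120,138 108:103,115,136 109:95,108,133 111:92,105,130
```

Both cameras put the gap at jig x 64.6 to 85.3 mm (20.7 mm), with its middle at 75 mm. The held packer appears within about 2 mm of where I expected it. Now I'll refine the position above the gap.

Emit:
move_arm(moves=[[[0,-0.0045,0.0006,0.01,0,0,0],[0,-0.0045,0.0006,0.02,0,0,0],[0,-0.0045,0.0006,0.02,0,0,0],[0,-0.0045,0.0006,0.02,0,0,0]]])

```text
clock: 6.1
position: [0.5886, 0.0483, 0.0945]
tool_rot: [-3.141, -0.0, 1.772]
force: [-0.1, -0.3, -0.6]
grip_width: 0.0132
finger_force: 40.2
```

Run:
```python
from h import *
go((.5887,.049,.06),101.6)
```

```text
from [0.5886 0.0483 0.0945] rpy deg [-1.7995e+02 -2.0000e-02  1.0155e+02] t 6.1 F [-0.1 -0.3 -0.6]
row [0.0007 0.0003 0.0345] [-0.0001 -0.     -0.0001]
```

Emit:
move_arm(moves=[[[0,0,0,0.012,0,0,0],[0,0,0,0.024,0,0,0],[0,0,0,0.036,0,0,0],[0,0,0,0.046,0,0,0],[0,0,0,0.046,0,0,0]]])

```text
clock: 6.6
position: [0.5879, 0.0481, 0.0472]
tool_rot: [-3.139, -0.0, 1.772]
force: [-0.1, 0.2, 0.0]
grip_width: 0.0131
finger_force: 40.2
```

Run:
```python
from h import *
go((.5887,.049,.04),101.6)
```

```text
from [0.5879 0.0481 0.0472] rpy deg [-1.7986e+02 -2.0000e-02  1.0155e+02] t 6.6 F [-0.1  0.2  0. ]
row [0.0007 0.001  0.0072] [-0.0004 -0.0001 -0.0001]
```

Emit:
move_arm(moves=[[[0,0,0,0.002,0,0,0],[0,0,0,0.004,0,0,0],[0,0,0,0.006,0,0,0],[0,0,0,0.007,0,0,0],[0,0,0,0.007,0,0,0]]])

```text
clock: 7.1
position: [0.5889, 0.0481, 0.042]
tool_rot: [3.142, 0.0, 1.772]
force: [-0.0, -0.5, -1.0]
grip_width: 0.0133
finger_force: 40.2
```

Emit:
move_arm(moves=[[[0,0,0,0.001,0,0,0],[0,0,0,0.001,0,0,0]]])

```text
clock: 7.3
position: [0.5889, 0.0481, 0.041]
tool_rot: [3.142, -0.0, 1.772]
force: [0.9, -0.5, -1.1]
grip_width: 0.0132
finger_force: 40.2
```

Emit:
move_arm(moves=[[[0,0,0,0.001,0,0,0],[0,0,0,0.001,0,0,0]]])

```text
clock: 7.5
position: [0.589, 0.0482, 0.0402]
tool_rot: [3.141, 0.0, 1.772]
force: [-1.3, 0.2, 4.9]
grip_width: 0.0131
finger_force: 40.9
```

Emit:
move_arm(moves=[[[0,0,0,0.001,0,0,0],[0,0,0,0.001,0,0,0]]])

```text
clock: 7.7
position: [0.5894, 0.0482, 0.0402]
tool_rot: [3.14, 0.0, 1.772]
force: [-4.6, -1.5, 21.3]
grip_width: 0.0132
finger_force: 43.4
```

The foot touched at a TCP z of 0.040, as predicted, so the packer is on the board. Release, then retreat upward.

Emit:
move_arm(moves=[[[0,0,0,-0.001,0,0,0],[0.5,0,0,-0.001,0,0,0],[0.5,0,0,-0.001,0,0,0],[0.5,0,0,-0.001,0,0,0],[0.5,0,0,-0.001,0,0,0]]])

```text
clock: 8.2
position: [0.5888, 0.0481, 0.0399]
tool_rot: [-3.141, -0.0, 1.772]
force: [0.6, 0.2, 0.3]
grip_width: 0.0426
finger_force: 0.0
```

Emit:
move_arm(moves=[[[0.5,0,0,-0.02,0,0,0],[0.5,0,0,-0.04,0,0,0],[0.5,0,0,-0.07,0,0,0],[0.5,0,0,-0.1,0,0,0],[0.5,0,0,-0.1,0,0,0]]])

```text
clock: 8.7
position: [0.5907, 0.0486, 0.1436]
tool_rot: [3.136, 0.0, 1.772]
force: [-0.3, 0.2, -0.5]
grip_width: 0.0426
finger_force: 0.0
```

Run:
```python
from h import *
a=shot("scene","s5");
go((.42,.02,.15),101.6)
o=cv2.resize(a[130:250,220:380,::-1],None,fx=4,fy=4,interpolation=2);cv2.imwrite("pics/c6.png",cv2.convertScaleAbs(o,alpha=1.6))
h=cv2.cvtColor(a,cv2.COLOR_RGB2HSV);m=cv2.inRange(h,(0,110,25),(16,255,255))
for c in cv2.findContours(np.ascontiguousarray(m[130:240,230:350]),0,1,offset=(230,130))[0]:
    if cv2.contourArea(c)>40: print(cv2.contourArea(c),cv2.approxPolyDP(c,1.5,True).reshape(-1,2).tolist())
c0=np.array([.5289,-.0322]);u=np.array([.9796,.2011]);v=np.array([-.2011,.9796])
W=lambda x,y,z:np.array([*(c0+x*u+y*v),z])
print(proj("scene",[W(.082,.068+s*.015,z) for z in(.058,.098) for s in(-1,1)]).round(1).tolist())
```

```text
from [0.5898 0.0482 0.1416] rpy deg [1.7984e+02 3.0000e-02 1.0153e+02] t 8.75 F [ 0.6 -0.7 -1. ]
row [ 0.0063 -0.172  -0.0089] [ 0.0005  0.0001 -0.0002]
1386.5 [[230, 210], [230, 220], [234, 222], [297, 231], [302, 234], [303, 232], [320, 237], [323, 236], [324, 238], [328, 236], [329, 225], [331, 225], [329, 221], [323, 221], [320, 225], [317, 223], [318, 220], [281, 214], [281, 217], [277, 218], [274, 213], [241, 209], [240, 212], [237, 212], [236, 209], [238, 208], [232, 207]]
372.5 [[296, 206], [301, 210], [315, 210], [316, 212], [326, 213], [324, 206], [319, 204], [320, 190], [307, 189], [306, 201]]
[[304.8, 206.0], [318.4, 207.9], [305.3, 191.0], [319.3, 192.9]]
```

View pics/c6.png

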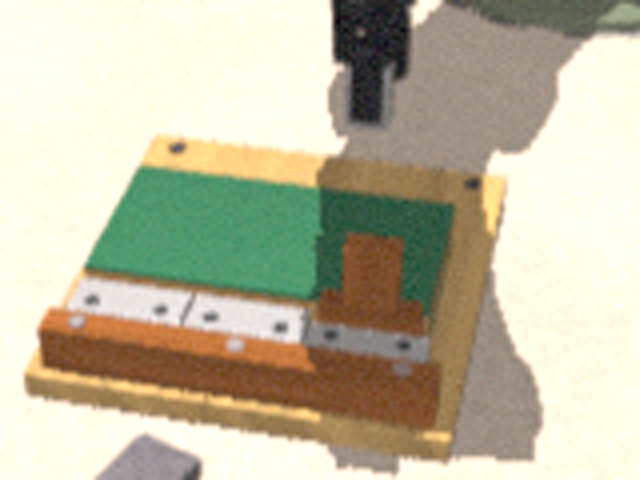

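The packer stands upright, tab up, in the gap in front of the left (short) block. Tab top is at about image (313,190), centred on the block, and the panel is undisturbed. Next: back off, shut the fingers, and come down in front of the panel's near edge.

```bash
python3 -c "
from h import *
go((.4377,.0144,.13),101.6)"
```

```text
from [0.5898 0.0482 0.1416] rpy deg [1.7984e+02 3.0000e-02 1.0153e+02] t 8.75 F [ 0.6 -0.7 -1. ]
row [-0.0027 -0.1558  0.0111] [ 0.0005  0.0001 -0.0002]
```

Emit:
move_arm(moves=[[[0,0,-0.035,0,0,0,0],[0,0,-0.075,0,0,0,0],[0,0,-0.115,0,0,0,0],[0,-0.002,-0.15,0,0,0,0],[0,-0.002,-0.155,0,0,0,0]]])

```text
clock: 9.25
position: [0.4336, 0.0137, 0.1392]
tool_rot: [-3.138, 0.001, 1.772]
force: [0.6, -0.2, -0.1]
grip_width: -0.0001
finger_force: 0.0
```

Run:
```python
from h import *
go((.4377,.0144,.05),101.6)
a=shot("scene","s6");b=shot("top","t6")
s=bot.observe();p=s["position"];print(s["grip_width"])
# dark gripper in both views near expected tip (TCP..TCP+60)
for n,im in(("scene",a),("top",b)):
    e=proj(n,[p+[0,0,k] for k in(0,.037,.07)]);print(n,e.round(1).tolist())
    m=cv2.inRange(cv2.cvtColor(im,cv2.COLOR_RGB2GRAY),0,38)
    x,y=e[1].astype(int)
    if n=="scene":
        for r in range(y-14,y+22,2):
            c=np.flatnonzero(m[r,x-25:x+25]);print(r,(c.min()+x-25,c.max()+x-25,len(c)) if len(c) else None)
```

```text
from [0.4336 0.0137 0.1392] rpy deg [-1.7982e+02  6.0000e-02  1.0151e+02] t 9.25 F [ 0.6 -0.2 -0.1]
row [-0.      0.0045  0.0892] [-0.0005  0.0002 -0.0003]
-0.0003832241850322139
scene [[324.2, 137.9], [325.1, 123.5], [326.0, 109.9]]
109 (np.int64(323), np.int64(329), 7)
111 (np.int64(323), np.int64(328), 6)
113 (np.int64(323), np.int64(328), 6)
115 (np.int64(323), np.int64(327), 5)
117 (np.int64(323), np.int64(327), 5)
119 (np.int64(322), np.int64(327), 6)
121 (np.int64(323), np.int64(327), 5)
123 None
125 None
127 None
129 None
131 None
133 None
135 None
137 None
139 None
141 None
143 None
top [[290.4, 286.7], [290.4, 288.5], [290.3, 290.3]]
```

The shut fingertip ends at scene row 122, i.e. TCP + about 38 mm, the same offset as before. I'll descend in steps and watch the force.

Emit:
move_arm(moves=[[[0,0,0,0.04,0,0,0],[0,0,0,0.08,0,0,0],[0,0,0,0.105,0,0,0],[0,0,0,0.113,0,0,0],[0,0,0,0.117,0,0,0]]])

```text
clock: 9.85
position: [0.4377, 0.0157, 0.0223]
tool_rot: [-3.141, -0.001, 1.773]
force: [-0.1, -0.2, 0.3]
grip_width: 0.0001
finger_force: 0.0
```

Emit:
move_arm(moves=[[[0,0,0,0.003,0,0,0],[0,0,0,0.006,0,0,0],[0,0,0,0.008,0,0,0],[0,0,0,0.01,0,0,0],[0,0,0,0.01,0,0,0]]])

```text
clock: 10.35
position: [0.4375, 0.0151, 0.0131]
tool_rot: [3.141, 0.0, 1.772]
force: [0.2, -0.7, 0.1]
grip_width: -0.0001
finger_force: 0.0
```

Emit:
move_arm(moves=[[[0,0,0,0.003,0,0,0],[0,0,0,0.006,0,0,0],[0,0,0,0.009,0,0,0],[0,0,0,0.011,0,0,0],[0,0,0,0.011,0,0,0]]])

```text
clock: 10.85
position: [0.4372, 0.0152, 0.0017]
tool_rot: [-3.141, -0.0, 1.772]
force: [0.1, 0.9, -0.4]
grip_width: -0.0002
finger_force: 0.0
```

No contact even at a TCP z of 0.002, below the board top, which confirms the offset. Another 12 mm down.

Emit:
move_arm(moves=[[[0,0,0,0.003,0,0,0],[0,0,0,0.006,0,0,0],[0,0,0,0.009,0,0,0],[0,0,0,0.012,0,0,0],[0,0,0,0.012,0,0,0]]])

```text
clock: 11.35
position: [0.4372, 0.0152, -0.0104]
tool_rot: [-3.141, -0.0, 1.772]
force: [0.8, -1.3, -0.6]
grip_width: 0.0002
finger_force: 0.0
```

```bash
cat >> h.py <<'E'
def jig():
    s=bot.observe();c0=np.array([.5289,-.0322]);u=np.array([.9796,.2011]);v=np.array([-.2011,.9796])
    p=s["position"];F=s["force"];print("jig x,y",((p[:2]-c0)@u).round(4),((p[:2]-c0)@v).round(4),"z",p[2].round(4),"Fjig",(F[:2]@u).round(1),(F[:2]@v).round(1),F[2].round(1),"yaw",np.degrees(s["tool_rot"][2]).round(2),"t",s["clock"])
E
python3 -c "
from h import *
jig()"
```

```text
jig x,y -0.0803 0.0649 z -0.0104 Fjig 0.5 -1.4 -0.6 yaw 101.55 t 11.35
```

Emit:
move_arm(moves=[[[0,0,0.005,0,0,0,0],[0,0,0.01,0,0,0,0],[0,0,0.013,0,0,0,0],[0,0,0.016,0,0,0,0],[0,0,0.016,0,0,0,0]]])

```text
clock: 11.85
position: [0.4535, 0.0185, -0.01]
tool_rot: [3.141, -0.0, 1.772]
force: [-0.3, 0.4, 0.3]
grip_width: -0.0
finger_force: 0.0
```

Emit:
move_arm(moves=[[[0,0,0.001,0,0,0,0],[0,0,0.002,0,0,0,0],[0,0,0.003,0,0,0,0],[0,0,0.004,0,0,0,0],[0,0,0.005,0,0,0,0]]])

```text
clock: 12.35
position: [0.4581, 0.0194, -0.01]
tool_rot: [3.142, -0.0, 1.772]
force: [-0.2, -0.4, 0.1]
grip_width: 0.0002
finger_force: 0.0
```

```bash
python3 -c "
from h import *
jig()
b=shot('top','t7')[:,:,::-1].copy()
hsv=cv2.cvtColor(b,cv2.COLOR_BGR2HSV);g=cv2.inRange(hsv,(60,100,30),(95,255,255));g[:,:200]=0
c=max(cv2.findContours(g,0,1)[0],key=cv2.contourArea);print(cv2.minAreaRect(c))"
```

```text
jig x,y -0.059 0.0648 z -0.01 Fjig -0.3 -0.4 0.1 yaw 101.54 t 12.35
((311.4254150390625, 236.35971069335938), (47.00885009765625, 87.43112182617188), 78.26142883300781)
```

Emit:
move_arm(moves=[[[0,0,0.001,0,0,0,0],[0,0,0.002,0,0,0,0],[0,0,0.003,0,0,0,0],[0,0,0.004,0,0,0,0],[0,0,0.005,0,0,0,0]]])

```text
clock: 12.9
position: [0.4629, 0.0204, -0.01]
tool_rot: [-3.141, -0.0, 1.772]
force: [-1.9, -0.2, 0.1]
grip_width: 0.0
finger_force: 0.6
```

Emit:
move_arm(moves=[[[0,0,0.001,0,0,0,0],[0,0,0.002,0,0,0,0],[0,0,0.002,0,0,0,0]]])

```text
clock: 13.2
position: [0.4642, 0.0204, -0.0102]
tool_rot: [-3.14, 0.0, 1.772]
force: [-5.7, -1.2, 1.3]
grip_width: 0.0001
finger_force: 2.5
```

```bash
cat >> h.py <<'E'
def pan(name):
    b=shot('top',name)[:,:,::-1].copy()
    hsv=cv2.cvtColor(b,cv2.COLOR_BGR2HSV);g=cv2.inRange(hsv,(60,100,30),(95,255,255));g[:,:200]=0
    ys,xs=np.nonzero(g);X=onz('top',np.c_[xs,ys],.048)[:,:2]-[.5289,-.0322]
    u=np.array([.9796,.2011]);v=np.array([-.2011,.9796]);a=X@u;c=X@v
    o=[]
    for k in np.arange(-.09,.03,.012):
        t=a[abs(c-k)<.006]; o.append((k,np.percentile(t,98),np.percentile(t,2)))
    o=np.array(o);print("far edge mean/slope deg",o[:,1].mean().round(4),np.degrees(np.polyfit(o[:,0],o[:,1],1)[0]).round(2),"near",o[:,2].mean().round(4),np.degrees(np.polyfit(o[:,0],o[:,2],1)[0]).round(2))
E
python3 -c "
from h import *
jig();pan('t8')"
```

```text
jig x,y -0.0528 0.0646 z -0.0102 Fjig -5.8 -0.1 1.3 yaw 101.53 t 13.2
far edge mean/slope deg 0.0636 1.42 near -0.0306 14.41
```

```bash
cat > edge.py <<'E'
from h import *
import sys
# panel far/near edge: threshold of (g-r) along jig x profiles
c0=np.array([.5289,-.0322]);u=np.array([.9796,.2011]);v=np.array([-.2011,.9796])
def edges(f,ys,lo,hi,n="top"):
    im=cv2.GaussianBlur(cv2.imread(f"pics/{f}.png"),(3,3),0);xs=np.arange(lo,hi,.0005);o=[]
    for y in ys:
        P=proj(n,[[*(c0+x*u+y*v),.048] for x in xs]).astype(np.float32)
        s=cv2.remap(im,P[:,0].reshape(1,-1),P[:,1].reshape(1,-1),1)[0].astype(float);d=s[:,1]-s[:,2]
        o.append(xs[np.argmin(abs(d-(d.max()+d.min())/2))])
    k,b=np.polyfit(ys,o,1);return (np.median(o)*1e3).round(1),np.degrees(k).round(2),np.round(np.array(o)*1e3,1)
for f in sys.argv[1:]:
    print(f,"far",*edges(f,np.arange(-.09,.03,.01),.05,.078),"near",*edges(f,np.arange(-.095,-.0,.01),-.06,-.025))
E
python3 edge.py t0 t7 t8
```

```text
t0 far 64.5 -0.3 [65.  64.5 65.  64.5 64.5 65.  64.5 64.5 64.5 64.5 64.5 64. ] near -44.0 -0.3 [-43.5 -44.  -43.5 -44.  -44.  -44.  -44.5 -44.  -44.  -44. ]
t7 far 64.5 -0.29 [65.  64.5 64.5 64.5 64.5 64.5 64.5 64.5 64.5 64.  64.5 64. ] near -44.0 0.05 [-43.5 -44.  -43.5 -44.  -44.  -44.  -44.5 -44.  -44.5 -42.5]
t8 far 67.5 0.98 [66.5 66.5 67.  67.  67.  67.5 67.5 67.5 68.  68.  68.  68.5] near -41.0 2.86 [-42.  -41.5 -42.  -41.  -41.  -41.  -40.5 -40.5 -40.  -35. ]
```

Emit:
move_arm(moves=[[[0,0,0.001,0,0,0,0],[0,0,0.001,0,0,0,0],[0,0,0.002,0,0,0,0],[0,0,0.002,0,0,0,0]]])

```text
clock: 13.65
position: [0.4644, 0.0201, -0.0105]
tool_rot: [-3.137, 0.001, 1.772]
force: [-12.9, -4.4, 5.4]
grip_width: -0.0002
finger_force: 6.8
```

```bash
python3 -c "
from h import *
jig();shot('top','t9')"; python3 edge.py t9
```

```text
jig x,y -0.0527 0.0642 z -0.0105 Fjig -13.5 -1.7 5.4 yaw 101.51 t 13.65
t9 far 68.0 0.76 [67.5 67.5 67.5 67.5 68.  68.  68.5 68.  68.5 68.5 68.5 69. ] near -40.5 3.13 [-41.5 -41.  -40.5 -40.5 -40.  -40.5 -40.5 -40.  -40.  -32.5]
```

Emit:
move_arm(moves=[[[0,0,0.001,0,0,0,0],[0,0,0.001,0,0,0,0],[0,0,0.001,0,0,0,0]]])

```text
clock: 14.0
position: [0.4645, 0.0199, -0.0106]
tool_rot: [-3.135, 0.002, 1.772]
force: [-17.1, -5.6, 7.5]
grip_width: -0.0001
finger_force: 9.1
```

```bash
python3 -c "
from h import *
jig();shot('top','t10');a=shot('scene','s10')
for f in('s5','s10'):
    im=cv2.imread(f'pics/{f}.png');h=cv2.cvtColor(im,cv2.COLOR_BGR2HSV);m=cv2.inRange(h,(0,110,25),(16,255,255))
    m[:180]=0;m[213:]=0;m[:,:295]=0;m[:,332:]=0
    for r in(191,194,197,200,203,206,208,210): print(f,r,np.flatnonzero(m[r])[[0,-1]] if m[r].any() else None)
    t=m[180:204,303:324];mm=cv2.moments(t,True);print('tab centroid',mm['m10']/mm['m00'],mm['m01']/mm['m00'],mm['m00'],'top rows',[int(np.flatnonzero(m[:,c])[0]) for c in range(307,321,2) if m[:,c].any()])
"; python3 edge.py t10
```

```text
jig x,y -0.0526 0.0639 z -0.0106 Fjig -17.9 -2.0 7.5 yaw 101.5 t 14.0
s5 191 [306 320]
s5 194 [306 319]
s5 197 [306 319]
s5 200 [306 319]
s5 203 [301 319]
s5 206 [296 324]
s5 208 [299 324]
s5 210 [301 326]
tab centroid 9.431279620853081 16.208530805687204 211.0 top rows [189, 189, 189, 189, 190, 190, 190]
s10 191 [306 319]
s10 194 [306 319]
s10 197 [305 318]
s10 200 [305 318]
s10 203 [305 318]
s10 206 [299 318]
s10 208 [299 324]
s10 210 [304 324]
tab centroid 8.72 16.34 200.0 top rows [189, 189, 189, 190, 190, 190, 191]
t10 far 68.0 0.75 [67.5 67.5 68.  68.  68.  68.  68.  68.5 68.5 68.5 69.  69. ] near -40.2 2.93 [-41.  -40.5 -40.5 -40.5 -40.5 -40.  -40.  -40.  -40.  -32.5]
```

```bash
cat > blk.py <<'E'
from edge import *
def prof(f,ys,lo,hi,ch,rise=True,z=.048):
    im=cv2.GaussianBlur(cv2.imread(f"pics/{f}.png"),(3,3),0);xs=np.arange(lo,hi,.00025);o=[]
    for y in ys:
        P=proj("top",[[*(c0+x*u+y*v),z] for x in xs]).astype(np.float32)
        s=cv2.remap(im,P[:,0].reshape(1,-1),P[:,1].reshape(1,-1),1)[0].astype(float)@ch
        g=np.gradient(cv2.GaussianBlur(s.reshape(1,-1),(0,0),4)[0]); w=np.clip(g if rise else -g,0,None)**2
        o.append((w*xs).sum()/w.sum())
    k,b=np.polyfit(ys,o,1);print(np.round(np.array(o)*1e3,1),"at0",round(b*1e3,2),"deg",np.degrees(k).round(2))
B=np.array([1,0,0.])
for f in("t0","t7"):
    prof(f,np.arange(.042,.096,.006),.079,.09,B)
    prof(f,np.arange(-.026,.028,.006),.068,.081,B)
    prof(f,np.arange(-.096,-.04,.006),.068,.081,B)
    # rail front edge / back edge of blocks (white->brown)
    prof(f,np.arange(-.09,.09,.006),.099,.113,B,False)
    # board robot-side edge z=.018
    prof(f,np.arange(-.11,.0,.01),-.14,-.12,B,False,.018)
E
python3 blk.py
```

```text
[85.8 85.2 85.7 85.5 85.5 85.4 85.3 85.2 84.6] at0 86.42 deg -0.93
[76.2 75.8 76.1 75.9 76.2 76.  75.7 75.9 75.6] at0 75.9 deg -0.45
[76.5 76.7 76.5 76.7 76.3 76.4 76.2 76.5 76.3 75.9] at0 75.75 deg -0.54
[105.4 106.  105.9 106.2 105.7 106.1 106.  106.4 106.2 105.5 105.8 105.6
 106.3 105.7 105.4 104.8 105.1 105.9 105.6 106.3 105.4 105.8 105.4 105.3
 105.5 105.1 105.5 104.9 105.3 105. ] at0 105.62 deg -0.26
[-129.  -128.8 -129.4 -129.2 -129.  -129.2 -128.8 -128.7 -129.3 -129.1
 -129.2] at0 -129.11 deg -0.04
[85.1 84.4 84.8 84.6 84.8 84.8 84.7 84.4 83.9] at0 85.57 deg -0.81
[76.3 75.8 76.4 75.8 76.2 75.9 75.6 75.8 75.5] at0 75.9 deg -0.75
[76.6 76.6 76.4 76.7 76.3 76.3 76.3 76.4 76.3 76.1] at0 75.9 deg -0.41
[105.4 105.9 105.9 106.3 105.7 106.2 105.9 106.4 106.3 105.3 105.5 105.8
 106.4 105.6 105.4 104.9 105.1 105.8 105.7 106.  105.5 105.7 105.4 105.7
 105.6 105.1 105.5 105.  105.4 105.1] at0 105.64 deg -0.24
[-129.  -128.6 -129.1 -129.4 -129.2 -128.7 -129.  -128.7 -135.7 -128.3
 -134. ] at0 -132.27 deg -2.19
```

The panel is still about 1° out of square against the blocks: it lags on the -y side. I'll back off slightly, shift the push line about 14 mm toward the panel's middle (still within the packer's width), and push again.

Emit:
move_arm(moves=[[[0,0,-0.006,0,0,0,0],[0,0,-0.012,0,0,0,0],[0,-0.007,-0.012,0,0,0,-0.001],[0,-0.014,-0.012,0,0,0,-0.001],[0,-0.014,-0.012,0,0,0,-0.001]]])

```text
clock: 14.6
position: [0.4594, 0.004, -0.01]
tool_rot: [3.141, 0.0, 1.777]
force: [0.6, 0.1, 0.2]
grip_width: 0.0
finger_force: 0.0
```

```bash
python3 -c "
from h import *
jig();shot('top','t11')"; python3 edge.py t11
```

```text
jig x,y -0.0608 0.0494 z -0.01 Fjig 0.6 -0.0 0.2 yaw 101.81 t 14.6
t11 far 68.0 0.57 [67.5 67.5 68.  68.  68.  68.  68.5 68.  68.5 68.  68.5 69. ] near -40.5 -10.45 [-41.  -40.5 -40.5 -40.5 -40.  -40.  -40.  -39.5 -60.  -60. ]
```

Emit:
move_arm(moves=[[[0,0,0.003,0,0,0,0],[0,0,0.006,0,0,0,0],[0,0,0.007,0,0,0,0],[0,0,0.008,0,0,0,0],[0,0,0.009,0,0,0,0]]])

```text
clock: 15.15
position: [0.467, 0.007, -0.0101]
tool_rot: [-3.14, 0.0, 1.779]
force: [-5.5, -1.6, 3.3]
grip_width: -0.0004
finger_force: 3.1
```

Emit:
move_arm(moves=[[[0,0,0.001,0,0,0,0],[0,0,0.002,0,0,0,0],[0,0,0.002,0,0,0,0]]])

```text
clock: 15.45
position: [0.4673, 0.0065, -0.0104]
tool_rot: [-3.137, 0.001, 1.778]
force: [-10.2, -3.2, 6.6]
grip_width: -0.0002
finger_force: 5.8
```

```bash
python3 -c "
from h import *
jig();shot('top','t12')"; python3 edge.py t12
```

```text
jig x,y -0.0525 0.0503 z -0.0104 Fjig -10.6 -1.1 6.6 yaw 101.88 t 15.45
t12 far 69.0 0.33 [69.  69.  69.  68.5 69.  68.5 69.  69.  69.  69.5 69.5 69.5] near -39.5 -8.98 [-39.5 -39.5 -39.5 -39.5 -39.  -39.  -38.5 -31.  -58.5 -58.5]
```

Emit:
move_arm(moves=[[[0,0,0.001,0,0,0,0],[0,0,0.002,0,0,0,0],[0,0,0.002,0,0,0,0]]])

```text
clock: 15.8
position: [0.4677, 0.0061, -0.0107]
tool_rot: [-3.134, 0.002, 1.778]
force: [-17.9, -7.5, 9.1]
grip_width: -0.0001
finger_force: 10.0
```

```bash
python3 -c "
from h import *
jig();shot('top','t13');shot('scene','s13')"
cat > gap.py <<'E'
import sys
from h import *
c0=np.array([.5289,-.0322]);u=np.array([.9796,.2011]);v=np.array([-.2011,.9796])
def e(n,f,ys,lo,hi,w,z=.048):
    im=cv2.GaussianBlur(cv2.imread(f"pics/{f}.png"),(3,3),0);xs=np.arange(lo,hi,.00025);o=[]
    for y in ys:
        P=proj(n,[[*(c0+x*u+y*v),z] for x in xs]).astype(np.float32)
        s=cv2.remap(im,P[:,0].reshape(1,-1),P[:,1].reshape(1,-1),1)[0].astype(float)@w
        g=np.clip(np.gradient(cv2.GaussianBlur(s.reshape(1,-1),(0,0),4)[0]),0,None)**2;o.append((g*xs).sum()/g.sum())
    k,b=np.polyfit(ys,o,1);return np.round(np.array(o)*1e3,1),"mid",np.round((k*np.mean(ys)+b)*1e3,2),"deg",np.degrees(k).round(2)
for f in sys.argv[1:]:
    n="scene" if f[0]=="s" else "top"
    y=np.arange(-.094,.03,.006)
    print(f,"panel",*e(n,f,y,.057,.0735,np.array([0,-1,1.])))
    for a,b in((-.098,-.038),(-.03,.03)): print("   block",*e(n,f,np.arange(a,b,.006),.071,.081,np.array([1,0,0.])))
E
python3 gap.py t0 t13 s0 s13
```

```text
jig x,y -0.0523 0.0498 z -0.0107 Fjig -19.0 -3.7 9.1 yaw 101.85 t 15.8
t0 panel [65.  64.8 64.8 64.9 64.8 64.6 64.5 64.3 64.4 64.8 64.6 64.4 64.5 64.5
 64.4 64.2 64.4 64.1 64.2 64.3 64.2] mid 64.5 deg -0.35
   block [76.9 76.5 76.6 76.6 76.5 76.3 76.  76.6 76.2 76.3] mid 76.44 deg -0.54
   block [75.9 76.3 75.7 76.  76.  75.9 76.  75.5 75.9 75.6] mid 75.88 deg -0.38
t13 panel [69.5 69.4 69.5 69.4 69.5 69.4 69.4 69.5 69.5 69.5 69.6 69.5 69.4 69.5
 69.5 69.7 69.5 69.5 69.6 69.5 69.6] mid 69.49 deg 0.05
   block [76.4 76.  76.3 76.2 76.1 76.  75.9 76.2 75.8 76. ] mid 76.1 deg -0.42
   block [75.7 76.2 75.6 76.  75.8 75.8 75.7 75.3 75.8 75.4] mid 75.74 deg -0.4
s0 panel [67.9 67.9 67.8 67.4 68.  67.6 67.5 67.6 67.2 67.6 67.6 67.4 67.6 67.7
 67.5 67.9 67.6 67.4 67.6 67.4 67.4] mid 67.59 deg -0.15
   block [75.5 76.5 76.5 76.5 76.4 76.4 76.5 76.3 76.5 76.5] mid 76.36 deg 0.47
   block [76.  76.4 76.4 76.5 76.1 76.4 76.3 76.3 76.3 76. ] mid 76.28 deg -0.04
s13 panel [70.4 70.1 70.4 70.2 70.2 70.3 70.  70.2 70.4 70.2 70.4 70.4 70.4 70.2
 70.3 70.3 70.2 70.5 70.4 70.4 70.4] mid 70.3 deg 0.07
   block [76.8 76.7 76.7 76.8 76.7 76.8 76.8 76.6 76.8 76.8] mid 76.77 deg -0.02
   block [76.3 76.7 76.8 76.8 76.6 76.7 76.7 76.6 76.7 76.6] mid 76.65 deg 0.07
```

Run:
```python
from h import *
c0=np.array([.5289,-.0322]);u=np.array([.9796,.2011]);v=np.array([-.2011,.9796])
for n,f in(("top","t13"),("scene","s13")):
    im=cv2.imread(f"pics/{f}.png")
    for z,ys in((.098,(.06,.069,.077)),(.058,(.046,.091))):
        for y in ys:
            xs=np.arange(.056,.1,.002)
            P=proj(n,[[*(c0+x*u+y*v),z] for x in xs]).astype(np.float32)
            s=cv2.remap(im,P[:,0].reshape(1,-1),P[:,1].reshape(1,-1),1)[0].astype(int)
            print(n,z,y," ".join(f"{x*1000:.0f}:{b},{g},{r}" for x,(b,g,r) in zip(xs,s)))
```

```text
top 0.098 0.06 56:55,80,45 58:57,79,45 60:58,79,46 62:58,80,46 64:57,79,45 66:50,69,38 68:30,45,30 70:25,38,56 72:30,54,91 74:35,62,100 76:40,65,104 78:43,67,105 80:32,60,100 82:38,60,96 84:69,80,99 86:103,106,110 88:121,123,120 90:124,126,123 92:121,123,121 94:124,127,123 96:124,127,123 98:118,124,118
top 0.098 0.069 56:57,81,47 58:61,81,49 60:59,79,44 62:59,80,45 64:59,82,47 66:57,78,46 68:46,63,44 70:31,46,57 72:35,55,87 74:40,62,99 76:30,59,92 78:33,62,94 80:32,56,93 82:40,60,93 84:71,81,98 86:103,106,109 88:121,123,121 90:125,127,124 92:122,125,122 94:123,125,123 96:126,128,125 98:118,122,119
top 0.098 0.077 56:57,78,45 58:59,79,43 60:62,84,50 62:57,80,45 64:58,81,44 66:54,77,43 68:41,56,41 70:26,41,54 72:28,49,78 74:40,59,95 76:41,63,98 78:39,63,98 80:39,62,97 82:44,64,95 84:72,85,103 86:107,111,114 88:120,123,121 90:125,127,124 92:124,125,123 94:124,126,123 96:124,127,123 98:118,121,117
top 0.058 0.046 56:57,80,45 58:55,79,46 60:54,80,46 62:60,81,46 64:59,81,48 66:56,80,47 68:53,75,44 70:45,64,56 72:37,58,80 74:33,56,90 76:36,60,94 78:33,57,90 80:28,50,85 82:38,55,85 84:68,77,
[... 1135 characters left out ...]
0,79,130 82:42,81,133 84:42,80,133 86:38,72,121 88:33,64,107 90:30,57,90 92:27,50,80 94:26,46,77 96:30,48,78 98:33,51,80
scene 0.058 0.046 56:64,91,57 58:66,94,59 60:67,95,57 62:67,95,53 64:64,91,47 66:63,91,45 68:68,95,54 70:67,95,71 72:59,93,95 74:52,88,112 76:47,83,125 78:39,76,124 80:33,71,120 82:37,73,120 84:37,73,117 86:31,63,104 88:26,55,91 90:23,49,79 92:23,45,72 94:28,46,73 96:54,67,89 98:85,94,110
scene 0.058 0.091 56:71,96,54 58:68,95,52 60:69,97,52 62:69,98,52 64:70,97,51 66:70,97,51 68:71,97,55 70:71,96,63 72:64,92,89 74:54,85,108 76:44,78,119 78:39,75,122 80:40,73,119 82:39,72,116 84:37,71,113 86:32,62,103 88:28,54,91 90:28,47,76 92:30,47,71 94:37,52,74 96:61,72,90 98:91,97,111
```

The packer sits from jig x 71 to 85 mm, right against the short block and upright, with the panel edge meeting it. A slight rotation of about 0.3° may remain, so I'll press more firmly and measure again.

Emit:
move_arm(moves=[[[0,0,0.001,0,0,0,0],[0,0,0.002,0,0,0,0],[0,0,0.002,0,0,0,0],[0,0,0.002,0,0,0,0]]])

```text
clock: 16.3
position: [0.4678, 0.0057, -0.011]
tool_rot: [-3.131, 0.003, 1.777]
force: [-26.2, -9.2, 13.0]
grip_width: -0.0
finger_force: 14.2
```

```bash
python3 -c "
from h import *
jig();shot('top','t14');shot('scene','s14')";python3 gap.py t14 s14
```

```text
jig x,y -0.0522 0.0494 z -0.011 Fjig -27.5 -3.7 13.0 yaw 101.83 t 16.3
t14 panel [69.9 69.8 69.9 70.  70.  69.9 69.9 69.8 69.9 69.8 69.9 69.9 69.9 69.8
 69.7 69.7 69.5 69.9 69.7 69.6 69.7] mid 69.82 deg -0.11
   block [76.4 76.  76.3 76.1 76.2 76.2 75.7 76.2 75.8 76.1] mid 76.1 deg -0.34
   block [75.6 76.1 75.7 75.9 75.8 75.6 75.8 75.4 75.8 75.4] mid 75.7 deg -0.37
s14 panel [70.5 70.3 70.6 70.3 70.4 70.4 70.3 70.4 70.7 70.2 70.7 70.5 70.5 70.3
 70.4 70.5 70.4 70.2 70.6 70.5 70.4] mid 70.43 deg -0.01
   block [77.1 76.7 76.9 76.8 76.6 76.9 76.8 76.6 76.9 76.8] mid 76.82 deg -0.18
   block [76.5 76.6 76.8 76.8 76.6 76.7 76.7 76.6 76.6 76.5] mid 76.64 deg -0.04
```

Emit:
move_arm(moves=[[[0,0,0,0,0,0,0],[0,0,0,0,0,0,0],[0,0,0,0,0,0,0],[0,0,0,0,0,0,0],[0,0,0,0,0,0,0]]])

```text
clock: 16.9
position: [0.4679, 0.0057, -0.011]
tool_rot: [-3.131, 0.003, 1.777]
force: [-25.7, -9.5, 11.5]
grip_width: 0.0001
finger_force: 14.2
```

Emit:
move_arm(moves=[[[0,0,0,0,0,0,0],[0,0,0,0,0,0,0],[0,0,0,0,0,0,0],[0,0,0,0,0,0,0],[0,0,0,0,0,0,0]]])

```text
clock: 17.4
position: [0.4679, 0.0057, -0.011]
tool_rot: [-3.131, 0.003, 1.777]
force: [-26.9, -10.1, 11.9]
grip_width: -0.0002
finger_force: 14.2
```

```bash
python3 -c "
from h import *
jig();shot('top','t15');shot('scene','s15')";python3 gap.py t15 s15
```

```text
jig x,y -0.0521 0.0494 z -0.011 Fjig -28.4 -4.5 11.9 yaw 101.83 t 17.4
t15 panel [70.  69.8 70.  69.9 69.9 70.  69.7 69.8 69.9 70.  69.9 69.8 69.6 69.9
 69.7 69.8 69.8 69.7 69.6 69.7 69.8] mid 69.83 deg -0.11
   block [76.3 75.9 76.3 76.3 76.1 76.2 75.8 76.3 75.8 76. ] mid 76.09 deg -0.28
   block [75.7 76.1 75.7 75.8 75.7 75.7 75.8 75.3 75.8 75.5] mid 75.72 deg -0.41
s15 panel [70.4 70.3 70.7 70.3 70.4 70.4 70.3 70.3 70.3 70.4 70.3 70.4 70.5 70.4
 70.4 70.2 70.7 70.1 70.2 70.5 70.2] mid 70.37 deg -0.05
   block [77.  76.8 76.9 76.9 76.6 76.8 76.8 76.7 76.8 76.7] mid 76.81 deg -0.22
   block [76.4 76.8 76.8 76.8 76.6 76.7 76.7 76.7 76.7 76.4] mid 76.65 deg -0.08
```

Stable and pressed at about 28 N. The panel is parallel to the blocks within measurement error (about 0.2°). Handing in.

```bash
python3 -c "
from workcell import bot
print(bot.job_done())"
```

```text
the job is handed in; nothing more can be done
None
```

The job is handed in with no verdict returned: the packer stands tab up against the short block, released before the push, and the panel is held against it at about 28 N, square to the blocks within about 0.2° (one re-push needed, clock 17.5 s of 64 s).

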